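Draw a filling syringe's plunger to its mark and hold it

TASK

The pastry filling syringe sits in its slanted wooden stand with the plunger pushed fully home. Take the blue knob and draw the plunger straight out along the barrel, without jamming it or dragging or tipping the stand, until the whole orange ring on its white rod has just come out of the barrel, and keep holding it there so that I can fill the barrel through the side port: the program finishes while the gripper still holds the plunger at the mark. Do not pull the plunger right out, and leave the spice jar, the cream pot and the orange mug alone.

Things in the scene. Friction and masses are not known exactly. Their poses are not given: they have to be found in the camera images.
- stand: Loose wooden syringe stand, 1.7 kg, board 170 x 110 mm (x by y) and 20 mm high with four rubber feet; origin under the centre of the board on the worktop, z up. It carries the barrel, which leans 20 degrees from the vertical towards the stand's -x (roughly towards the robot). Only friction keeps it in place.
- barrel: Aluminium tube fixed to the stand: 38 mm outer, 23.5 mm inner diameter, bore 130 mm deep. Origin: centre of the bore floor (30 mm along the stand's x, 42 mm above the worktop); z runs up the bore axis to the open mouth, y is level, the stand's y. White filling cup on its +x side, to 60 mm from the axis, below z = 80 mm; wooden cheeks at y = +-28 mm below z = 76 mm. Nothing else near the mouth.
- barrel_mouth (a point): Centre of the barrel's open mouth, z = 130 mm in the barrel's frame.
- plunger: Loose plunger, about 0.12 kg, 176 mm long: white rod of 22 mm diameter, 146 mm long (0.75 mm play all round in the bore), topped by a round blue knob, 32 mm diameter, 30 mm high. Origin at the centre of its foot, z along it to the knob. At first fully home: foot on the bore floor, knob underside 16 mm above the mouth. Slides back by its weight if let go.
- plunger_knob (a point): Centre of the blue knob, on the axis, 161 mm from the plunger's foot and 15 mm below the knob's top (31 mm above the mouth when home).
- plunger_ring (a point): Centre of the 8 mm wide orange ring on the plunger's rod, on the axis, 64 mm from the foot. Hidden in the barrel at the start, 66 mm below the mouth; the ring is wholly out once this point is 4 mm above the mouth.
- spice_jar: Bystander: glass spice jar with a yellow cap, 43 x 42 x 96 mm, origin under its base.
- cream_pot: Bystander: round white pot with a tan lid, 91 mm across, 53 mm high, origin under its base.
- orange_mug: Bystander: orange mug, 78 x 110 x 101 mm with its handle towards its -y, origin under its base.

How it is judged:
On the way:
1. the plunger, held by the fingers, has left its home and is on its way out of the barrel (z of plunger_ring in the frame of barrel between 0.084 and 0.146 m and contact force between plunger and the fingers above 1 N), for 0.2 s.
At the end, for the whole second after the job is handed in: Fingers grip the plunger (over 1 N); ring centre 2 to 16 mm out of the mouth; plunger at rest (under 20 mm/s), in line with the bore (0.06 rad); stand flat (0.04 rad) and within 15 mm of its start; jar, pot and mug upright (0.1 rad) and within 15 mm of theirs (z of plunger_ring in the frame of barrel between 0.132 and 0.146 m and contact force between plunger and the fingers above 1 N and angle between the z axis of plunger and the z axis of barrel, either way round below 0.06 rad and linear speed of plunger below 0.02 m/s and distance of each of stand, spice_jar, cream_pot, orange_mug from where it was at the start of the episode below 0.015 m and angle between stand's own z axis and vertical below 0.04 rad and angle between each of spice_jar, cream_pot, orange_mug's own z axis and vertical below 0.1 rad); the arm keeps its last pose, push and grip.
It fails at once if the plunger is pulled far past the mark, towards right out (ring more than 35 mm out of the mouth) (z of plunger_ring in the frame of barrel above 0.165 m).
It fails at once if the stand is dragged more than 20 mm or tipped or lifted with a jammed plunger (distance of stand from where it was at the start of the episode above 0.02 m or angle between stand's own z axis and vertical above 0.08 rad).
It fails at once if the plunger is forced sideways in the bore (over 40 N) (contact force between plunger and stand above 40 N).
It fails at once if a bystander is pushed more than 20 mm or tipped (distance of any of spice_jar, cream_pot, orange_mug from where it was at the start of the episode above 0.02 m or angle between any of spice_jar, cream_pot, orange_mug's own z axis and vertical above 0.25 rad).
It also fails if it takes over 32 s, if anything falls off the work surface, if the arm or the gripper's body presses on something with over 40 N, if the wrist force passes 120 N, or if a joint passes its speed limit or range.

ROBOT

A 7-joint arm with a two-finger parallel gripper is mounted at the origin on the work surface; the furniture and walls round the work are solid. World frame = base frame: x ahead of the robot, y to its left, z up, the work surface at z = 0. Lengths are in m, angles in rad, forces in N, time in s.
With the tool pointing down it reaches from about 0.425 to 0.875 m from the base axis. Payload 4.7 kg.
Tool frame: the origin (TCP) lies on the centre line of the jaws, within the pads' length; the fingertips stand 25 mm ahead of it and the grasp point (between the pads) lies 6 mm ahead of it; z points along the fingers, y is the direction in which the jaws open and shut (so a half turn about z gives the same grasp; the last joint's range is limited). The gripper opens to 85 mm and grips with 20 to 120 N. Pads are 22 mm wide; open, the fingers measure 114 mm over their backs; the gripper's body (76 mm by 85 mm) begins 54 mm behind the grasp point. The pads swing forward as they close: fully open they stand 13 mm farther back than shut.
Start: joints at [-1.187, 0.321, -0.07, 1.45, 0.023, 1.371, -0.057], TCP at [0.235, 0.606, 0.256] pointing down, gripper open.
Joint ranges: [-2.86, 2.86], [-0.3, 2.09], [-1.38, 1.24], [0.06, 2.45], [-1.56, 4.7], [0.09, 2.05], [-2.69, 2.69]. Speed limits (rad/s): [2.57, 2.57, 3.14, 3.14, 3.14, 3.14, 3.14].

INTERFACE

Orientations are given as a unit quaternion [x, y, z, w].
In Python, from rig import ctrl gives the robot as it stands.
- The arm moves only by the shell command python3 -m crank 'ROWS' [FORCE]. ROWS is a JSON object of lists of equal length, an entry for each row: "translation": the shift along the tool's x, y, z in cm, a list of three; "twist": the turn, a rotation vector about the tool's x, y, z in degrees, a list of three; "gripper": the finger opening in cm, from 0 to 8.54. In form: {"translation": [[x, y, z], ...], "twist": [[ax, ay, az], ...], "gripper": [gripper, ...]}. A call has 1 to 20 rows; each row is the pose to reach, as a shift and turn from the pose commanded when the call began, along the tool's axes at that moment; what a row does not reach only later rows make up. A row lasts 1/8 s, in which the tool goes at most 62.5 mm and 10.7 degrees, less where a joint would pass 70% of its speed; a pose out of reach is approached as far as the arm can. A call with a gripper value outside its range is refused whole. The fingers move at their own pace and stop on an object; FORCE is the grip in N (left out, the last holds). Time passes only in rows, so rows that repeat a pose let the fingers close. It gives the time, the measured TCP pose, the force and the opening at its end, in the units of the state.
- ctrl.sense(): the state, without advancing time (a new reading comes with each control period).
- ctrl.snapshot(name): name is "scene" or "top"; returns the picture (384x512x3 uint8, red, green, blue); there is no depth.
- ctrl.calibration(name): a dict with "vertical_fov" (degrees; the focal length in pixels is half the picture's height over the tangent of half this angle, whatever the lens; pixels are square), "cx", "cy" (the principal point, pixels), "extrinsics" (4x4, takes a point from world to camera coordinates). Camera axes: x right, y up, looking along -z (the intrinsics and any distortion apply to the point x, -y, -z); pixel columns grow to the right and rows downward; lengths in m; the calibration is good to about 2 mm. A picture is of the moment at which its call begins. calibration takes no time and is no camera call.
- ctrl.sign_off(): hands the job in, once; it reports no verdict.
The state is a dict: "time": time; "joint_pos": joint angles; "qvel": joint speeds; "joint_torque": joint torques, N m; "tcp_pos": TCP position; "eef_rot": TCP orientation; "force": force on the tool from outside, world axes, zero at the start; "ft_torque": the same for the moment, N m; "grip_width": finger opening in m.
Only numpy, scipy, OpenCV 4.12 (cv2) and the standard library are available. Lean on these libraries where they do the work, as an engineer would, in place of code of your own. Each camera call takes 0.05 s, during which the arm holds its last target.

## Working session

There is one attempt and no reset: what is moved stays moved. The work goes in short steps, Python scripts to look and compute and a shell command to move; the robot and the scene stay as the last step left them, time stands still between calls to the robot, and variables do not carry over. Pictures are saved under pics/ and viewed, and the job is handed in when it is done.

```bash
mkdir -p pics; ls; python3 - <<'E'
from rig import ctrl
import cv2
s=ctrl.sense();print({k:s[k] for k in('time','tcp_pos','eef_rot','grip_width','force')})
for n in("scene","top"):
    cv2.imwrite(f"pics/{n}0.png",ctrl.snapshot(n)[:,:,::-1]);print(n,ctrl.calibration(n))
E
```

```text
pics
{'time': 0.0, 'tcp_pos': array([0.23479521, 0.60560175, 0.25522807]), 'eef_rot': array([ 1.83840524e-01,  9.82955631e-01, -9.35069305e-04, -1.19358845e-04]), 'grip_width': 0.08580166978754782, 'force': array([ 0.17854021,  0.41165933, -0.20895391])}
scene {'vertical_fov': 50.54138575431432, 'cx': 259.74006657017435, 'cy': 194.38663633237664, 'extrinsics': array([[ 0.72506973, -0.68848524,  0.01618504, -0.34720904],
       [ 0.49402647,  0.53636426,  0.68428884, -0.42803372],
       [-0.47980385, -0.48816129,  0.72903143, -0.77064126],
       [ 0.        ,  0.        ,  0.        ,  1.        ]])}
top {'vertical_fov': 56.30044721877862, 'cx': 253.19078887060678, 'cy': 196.14116616071297, 'extrinsics': array([[ 0.0168803 , -0.9996133 , -0.02209755,  0.06492958],
       [ 0.98468468,  0.0127845 ,  0.17387533, -0.57411536],
       [-0.17352559, -0.02469419,  0.98451971, -1.04279866],
       [ 0.        ,  0.        ,  0.        ,  1.        ]])}
```

View pics/scene0.png

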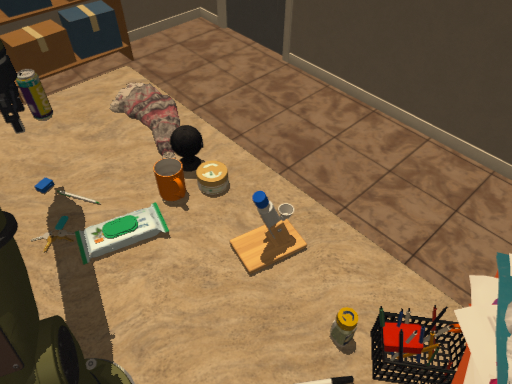

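View pics/top0.png

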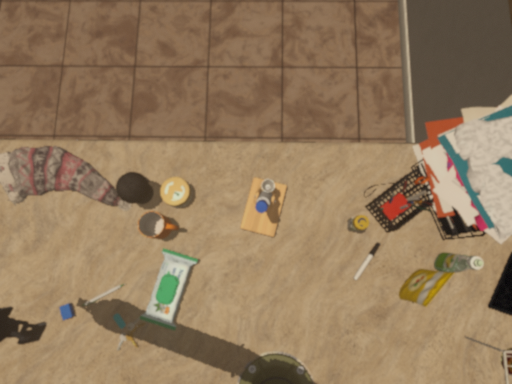

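The scene view shows the stand at about (268,245) with the blue knob at (260,198). In the top view the stand is at (264,207) and the knob at (262,205). I'll enlarge both.

```bash
python3 - <<'E'
import cv2,numpy as np
a=cv2.imread("pics/scene0.png")[180:280,220:320];b=cv2.imread("pics/top0.png")[165:245,225:305]
a=cv2.resize(a,(600,600),interpolation=cv2.INTER_CUBIC);b=cv2.resize(b,(600,600),interpolation=cv2.INTER_CUBIC)
cv2.imwrite("pics/c_s.png",a);cv2.imwrite("pics/c_t.png",b)
for n in("scene","top"):
    im=cv2.cvtColor(cv2.imread(f"pics/{n}0.png"),cv2.COLOR_BGR2HSV)
    r=(slice(180,280),slice(220,320)) 
    m=cv2.inRange(im,(100,150,50),(125,255,255)); k=np.zeros_like(m);k[160:240,220:320]=m[160:240,220:320]
    ys,xs=np.nonzero(k);print(n,len(xs),xs.min(),xs.max(),ys.min(),ys.max(),xs.mean(),ys.mean())
E
```

```text
scene 191 253 267 191 207 260.18324607329845 199.00523560209425Traceback (most recent call last):
  File "<stdin>", line 9, in <module>
    return umr_minimum(a, axis, None, out, keepdims, initial, where)
ValueError: zero-size array to reduction operation minimum which has no identity
```

View pics/c_s.png

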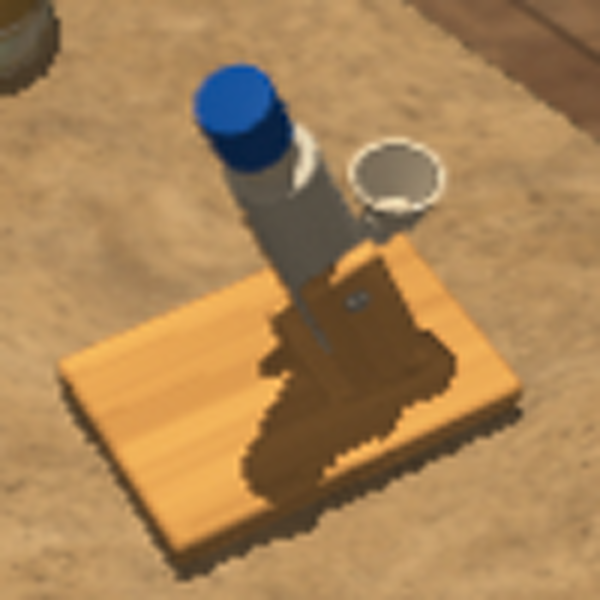

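View pics/c_t.png

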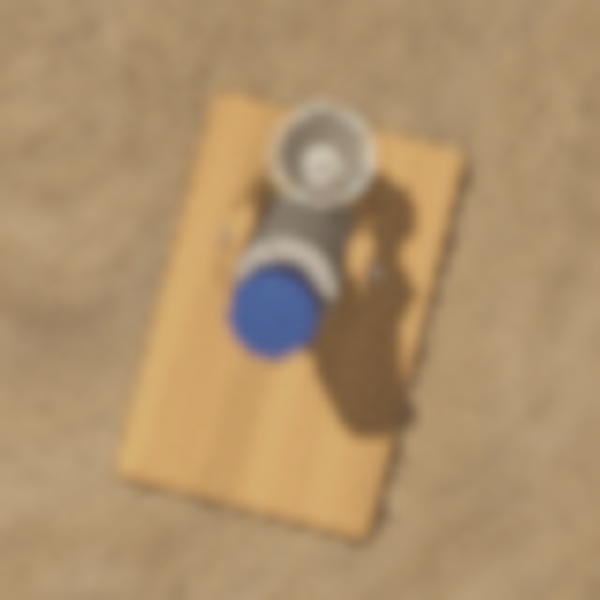

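The scene crop shows the board-top corners at (60,367), (178,548), (522,388) and (400,235), and the knob around (245,115). In the top crop the corners are (215,95), (465,147), (368,540) and (122,470), and the knob disc is at (274,311). Next I'll fit the stand's pose.

```bash
cat > h.py <<'E'
from rig import ctrl
import cv2,numpy as np
from scipy.optimize import least_squares
from scipy.spatial.transform import Rotation as R
C={n:ctrl.calibration(n) for n in("scene","top")}
def proj(n,P,d=0):
    c=C[n];P=np.atleast_2d(P);E=c["extrinsics"];q=P@E[:3,:3].T+E[:3,3]
    f=192/np.tan(np.radians(c["vertical_fov"]/2))
    u=np.c_[q[:,0]/-q[:,2],-q[:,1]/-q[:,2]];u=u*(1+d*(u**2).sum(1,keepdims=True))
    return u*f+[c["cx"],c["cy"]]
th=np.radians(20)
ax=np.array([-np.sin(th),0,np.cos(th)])
def stand(x,y,yaw,P):
    return R.from_euler("z",yaw).apply(P)+[x,y,0]
def onaxis(s): return np.array([.03,0,.042])+s*ax   # s along barrel z
E
cat > fit.py <<'E'
from h import *
o={"scene":(6,[220,180]),"top":(7.5,[225,165])}
cr=lambda n,p:(np.array(p,float)+.5)/o[n][0]-.5+o[n][1]
K=np.array([[-.085,.055,.02],[-.085,-.055,.02],[.085,-.055,.02],[.085,.055,.02]])
ob={"scene":cr("scene",[(60,367),(178,548),(522,388),(400,235)]),"top":cr("top",[(122,470),(368,540),(465,147),(215,95)])}
kn={"scene":cr("scene",(245,118)),"top":cr("top",(274,311))}
def res(p,use=("scene","top"),d=0):
    r=[]
    for n in use:
        d=p[3+("scene","top").index(n)] if len(p)>3 else 0
        r+=[(proj(n,stand(*p[:3],K),d)-ob[n])]
        r+=[(proj(n,stand(*p[:3],onaxis(.161)),d)-kn[n])]
    return np.vstack(r)
for use in(("scene",),("top",),("scene","top")):
    s=least_squares(lambda p:res(p,use).ravel(),[.6,0,0]);print(use,s.x);print(res(s.x,use).round(1).tolist())
s=least_squares(lambda p:res(p).ravel(),[.6,0,0,0,0]);print(s.x);print(res(s.x).round(1).tolist())
E
python3 fit.py
```

```text
('scene',) [ 0.54665647  0.04029407 -0.26187114]
[[-0.8, -1.1], [-0.6, 1.3], [1.4, 1.1], [-0.6, -2.8], [0.5, 0.8]]
('top',) [ 0.5474975   0.04173924 -0.22967704]
[[-1.3, 1.0], [0.6, 0.4], [0.3, 0.1], [-0.2, -1.1], [0.5, -0.5]]
('scene', 'top') [ 0.54711072  0.04100134 -0.2471105 ]
[[-0.9, -0.9], [-0.1, 1.3], [1.3, 0.3], [-1.1, -3.2], [0.5, 0.6], [-1.4, 0.7], [0.3, 0.7], [0.9, 0.7], [0.5, -1.1], [0.6, -0.4]]
[ 0.54588102  0.03974188 -0.247321   -0.60216125 -2.19084927]
[[-0.6, -0.9], [0.1, 0.1], [0.5, -0.0], [-1.2, -2.8], [0.5, 1.2], [-0.7, 0.5], [-0.1, -0.4], [0.6, 1.3], [0.9, -0.6], [1.0, 0.1]]
```

```bash
cat > ov.py <<'E'
from h import *
import sys
p=list(map(float,sys.argv[1:4]))
o={"scene":(6,[220,180],100),"top":(7.5,[225,165],80)}
K=[[-.085,.055,.02],[-.085,-.055,.02],[.085,-.055,.02],[.085,.055,.02]]
out=[]
for n in o:
    k,og,w=o[n];im=cv2.imread(f"pics/{n}0.png")[og[1]:og[1]+w,og[0]:og[0]+w]
    im=cv2.resize(im,(600,600),interpolation=cv2.INTER_CUBIC)
    def dr(P,c):
        q=((proj(n,stand(*p,np.array(P)))-og+.5)*k-.5).round().astype(int)
        cv2.polylines(im,[q],True,c,1,cv2.LINE_AA)
    dr(K,(0,0,255))
    t=np.linspace(0,2*np.pi,60);ci=lambda s,r:onaxis(s)+r*(np.cos(t)[:,None]*np.array([np.cos(th),0,np.sin(th)])+np.sin(t)[:,None]*np.array([0,1,0]))
    dr(ci(.176,.016),(0,255,0));dr(ci(.146,.016),(0,255,0));dr(ci(.13,.019),(255,0,255))
    out.append(im)
cv2.imwrite("pics/"+sys.argv[4],cv2.resize(np.hstack(out),(800,400),interpolation=cv2.INTER_AREA)) if 0 else [cv2.imwrite(f"pics/{i}_"+sys.argv[4],x) for i,x in enumerate(out)]
E
python3 ov.py .5471 .041 -.247 ov.png
```

```text
(no output)
```

View pics/0_ov.png

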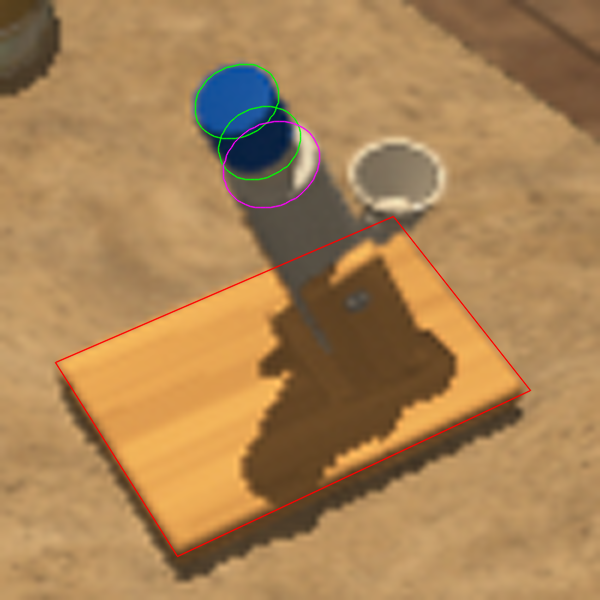

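View pics/1_ov.png

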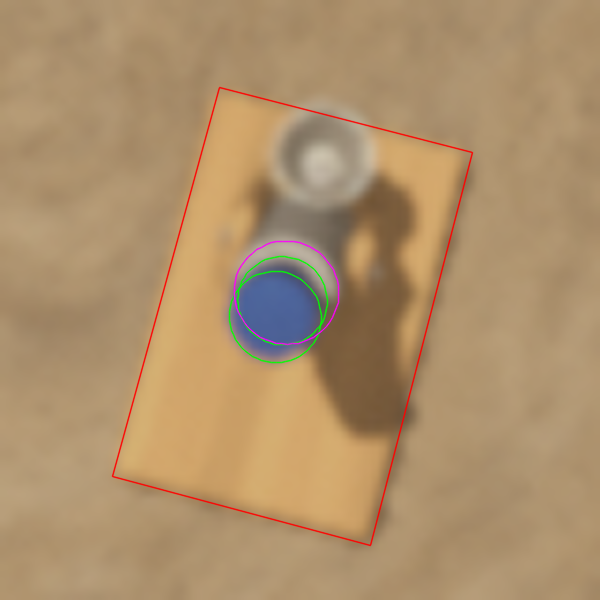

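The overlay matches both views within about 1 mm: stand at (0.547, 0.041), yaw -0.247. I'll come in along the bore axis with the jaws opening along the stand's y.

```bash
cat > plan.py <<'E'
from h import *
import sys
st=(.5471,.041,-.247)
s=float(sys.argv[1])
dx=np.array(list(map(float,sys.argv[2:5]))) if len(sys.argv)>2 else 0
S=ctrl.sense();R0=R.from_quat(S["eef_rot"])
Rz=R.from_euler("z",st[2])
z=Rz.apply(-ax)
for sg in((1,-1)):
    y=Rz.apply([0,sg,0]);x=np.cross(y,z);Rt=R.from_matrix(np.c_[x,y,z])
    tw=(R0.inv()*Rt).as_rotvec(degrees=True)
    g=stand(*st,onaxis(s));tcp=g-.006*z
    print(sg,"target",tcp.round(4),"trans_cm",(R0.inv().apply(tcp-S["tcp_pos"])*100).round(2),"twist",tw.round(2),abs(np.linalg.norm(tw)).round(1))
print("now",S["tcp_pos"],"force",S["force"].round(2),S["ft_torque"].round(2),"w",S["grip_width"],"t",S["time"],"q",S["joint_pos"].round(2))
E
python3 plan.py .25
```

```text
1 target [0.4913 0.0551 0.2826] trans_cm [-43.81 -42.07  -2.65] twist [ -1.33 -19.98  -6.94] 21.2
-1 target [0.4913 0.0551 0.2826] trans_cm [-43.81 -42.07  -2.65] twist [-30.06   2.   170.45] 173.1
now [0.2347846  0.60562972 0.25533005] force [-0.76  0.07 -0.2 ] [0.   0.06 0.04] w 0.08492126880964372 t 0.1 q [-1.19  0.32 -0.07  1.45  0.02  1.37 -0.06]
```

```bash
python3 -m crank '{"translation":[[-4,-4,-0.5],[-9,-9,-1],[-13,-12.5,-1.5],[-17.5,-17,-2],[-22,-21,-2.2],[-26,-25,-2.4],[-30.5,-29.5,-2.6],[-35,-33.5,-2.6],[-39,-37.5,-2.65],[-43.8,-42.1,-2.65],[-43.8,-42.1,-2.65],[-43.8,-42.1,-2.65],[-43.8,-42.1,-2.65]],"twist":[[0,-2,-0.7],[0,-4,-1.4],[0,-6,-2],[0,-8,-3],[-1,-10,-4],[-1,-12,-5],[-1,-14,-5.5],[-1.3,-16,-6],[-1.3,-18,-6.9],[-1.3,-20,-6.9],[-1.3,-20,-6.9],[-1.3,-20,-6.9],[-1.3,-20,-6.9]],"gripper":[8.5,8.5,8.5,8.5,8.5,8.5,8.5,8.5,8.5,8.5,8.5,8.5,8.5]}' 60; python3 plan.py .25;python3 plan.py .163
python3 - <<'E'
from h import *
for n in C: cv2.imwrite(f"pics/{n}1.png",ctrl.snapshot(n)[:,:,::-1])
a=cv2.resize(cv2.imread("pics/scene1.png")[120:280,180:340],(600,600),interpolation=cv2.INTER_CUBIC)
cv2.imwrite("pics/s1c.png",a)
b=cv2.resize(cv2.imread("pics/top1.png")[130:260,190:320],(600,600),interpolation=cv2.INTER_CUBIC)
cv2.imwrite("pics/t1c.png",b)
E
```

```text
time: 1.72
tcp_pos: [0.4908, 0.0569, 0.2826]
eef_rot: [0.121, 0.977, -0.021, 0.172]
force: [0.7, -0.5, -0.0]
grip_width: 0.0852
1 target [0.4913 0.0551 0.2826] trans_cm [-0.08 -0.17  0.04] twist [0.1  0.01 0.07] 0.1
-1 target [0.4913 0.0551 0.2826] trans_cm [-0.08 -0.17  0.04] twist [-1.0000e-02  1.5000e-01 -1.7993e+02] 179.9
now [0.490801   0.05691659 0.28262887] force [ 0.67 -0.47 -0.01] [0.12 0.31 0.03] w 0.08524239932137058 t 1.725 q [-0.7  -0.28  0.35  2.04  0.33  1.1   0.86]
1 target [0.5201 0.0478 0.2008] trans_cm [-0.08 -0.18  8.74] twist [0.1  0.01 0.07] 0.1
-1 target [0.5201 0.0478 0.2008] trans_cm [-0.08 -0.18  8.74] twist [-1.0000e-02  1.5000e-01 -1.7993e+02] 179.9
now [0.490801   0.05691659 0.28262887] force [ 0.67 -0.47 -0.01] [0.12 0.31 0.03] w 0.08524239932137058 t 1.725 q [-0.7  -0.28  0.35  2.04  0.33  1.1   0.86]
```

View pics/s1c.png

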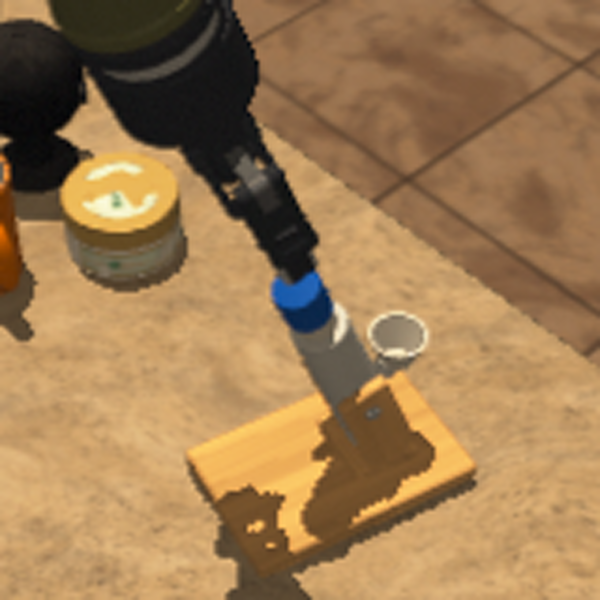

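View pics/t1c.png

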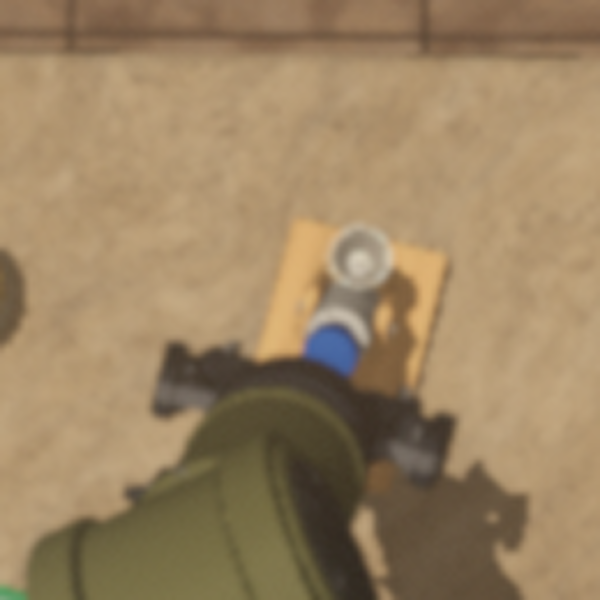

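The gripper is above the knob, lined up with the axis, and measures about 1.8 mm off in y. I'll go down, correct that, and check again.

```bash
python3 -m crank '{"translation":[[0,-0.1,2],[-0.05,-0.15,4.5],[-0.05,-0.15,6.5],[-0.05,-0.15,8],[-0.05,-0.15,8.6],[-0.05,-0.15,8.6],[-0.05,-0.15,8.6]],"twist":[[0,0,0],[0,0,0],[0,0,0],[0,0,0],[0,0,0],[0,0,0],[0,0,0]],"gripper":[8.5,8.5,8.5,8.5,8.5,8.5,8.5]}' 60; python3 plan.py .162
python3 - <<'E'
from h import *
for n in C: cv2.imwrite(f"pics/{n}2.png",ctrl.snapshot(n)[:,:,::-1])
a=cv2.resize(cv2.imread("pics/scene2.png")[160:260,210:310],(600,600),interpolation=cv2.INTER_CUBIC)
cv2.imwrite("pics/s2c.png",a)
b=cv2.resize(cv2.imread("pics/top2.png")[150:250,210:310],(600,600),interpolation=cv2.INTER_CUBIC)
cv2.imwrite("pics/t2c.png",b)
E
```

```text
time: 2.7
tcp_pos: [0.5202, 0.0468, 0.203]
eef_rot: [0.122, 0.977, -0.02, 0.173]
force: [0.7, 0.6, 0.0]
grip_width: 0.0851
1 target [0.5205 0.0477 0.1999] trans_cm [0.1  0.09 0.29] twist [ 0.11  0.09 -0.08] 0.2
-1 target [0.5205 0.0477 0.1999] trans_cm [0.1  0.09 0.29] twist [ 1.4000e-01 -1.7000e-01  1.7992e+02] 179.9
now [0.52021217 0.04681229 0.20297527] force [0.68 0.57 0.02] [ 0.14  0.33 -0.01] w 0.08509716133198195 t 2.7 q [-0.69 -0.16  0.42  2.1   0.3   0.9   0.89]
```

View pics/s2c.png

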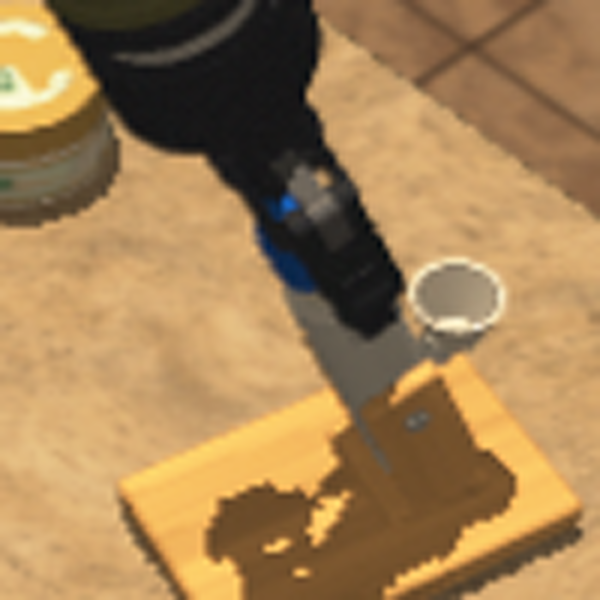

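View pics/t2c.png

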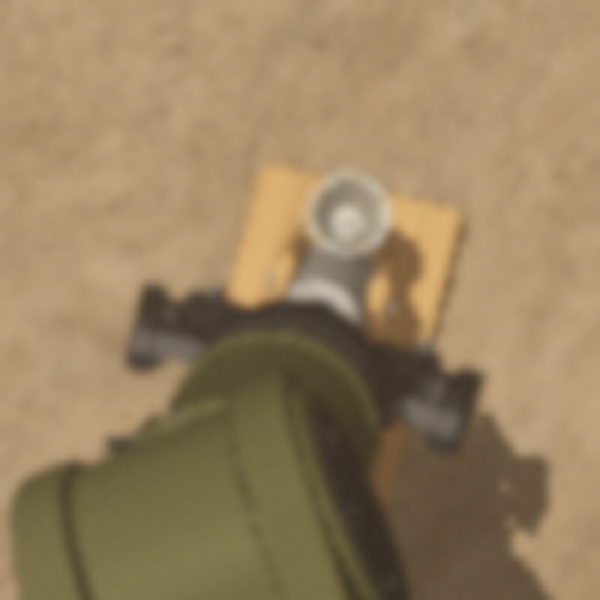

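The fingers straddle the knob and the pads are at knob height. I'll correct by about 1 mm, go 3 mm further down, and close partway.

```bash
python3 -m crank '{"translation":[[0.05,0.05,0.15],[0.05,0.05,0.3],[0.05,0.05,0.3],[0.05,0.05,0.3],[0.05,0.05,0.3]],"twist":[[0,0,0],[0,0,0],[0,0,0],[0,0,0],[0,0,0]],"gripper":[8,5,4.2,3.8,3.8]}' 20; python3 plan.py .162; python3 -m crank '{"translation":[[0,0,0]],"twist":[[0,0,0]],"gripper":[3.8]}'; python3 plan.py .162
```

```text
time: 3.42
tcp_pos: [0.5206, 0.0469, 0.1992]
eef_rot: [0.122, 0.977, -0.021, 0.173]
force: [-0.4, 0.0, 0.4]
grip_width: 0.0378
1 target [0.5205 0.0477 0.1999] trans_cm [ 0.    0.08 -0.07] twist [ 0.06  0.03 -0.08] 0.1
-1 target [0.5205 0.0477 0.1999] trans_cm [ 0.    0.08 -0.07] twist [ 5.0000e-02 -1.0000e-01  1.7992e+02] 179.9
now [0.52055137 0.04687911 0.19923329] force [-0.4   0.    0.44] [ 0.09  0.33 -0.02] w 0.03783785007660858 t 3.425 q [-0.69 -0.15  0.42  2.11  0.3   0.89  0.89]
time: 3.55
tcp_pos: [0.5205, 0.0469, 0.1992]
eef_rot: [0.122, 0.977, -0.021, 0.173]
force: [0.5, 0.5, -0.5]
grip_width: 0.038
1 target [0.5205 0.0477 0.1999] trans_cm [ 0.    0.08 -0.07] twist [ 0.06  0.03 -0.08] 0.1
-1 target [0.5205 0.0477 0.1999] trans_cm [ 0.    0.08 -0.07] twist [ 5.0000e-02 -1.0000e-01  1.7992e+02] 179.9
now [0.5205496  0.04689    0.19922362] force [ 0.46  0.55 -0.5 ] [ 0.05  0.37 -0.01] w 0.03799865938338543 t 3.55 q [-0.69 -0.15  0.42  2.11  0.3   0.89  0.89]
```

```bash
python3 -m crank '{"translation":[[0,0.08,0],[0,0.08,0],[0,0.08,0],[0,0.08,0]],"twist":[[0,0,0],[0,0,0],[0,0,0],[0,0,0]],"gripper":[3.7,3.5,3.4,3.4]}' 20; python3 plan.py .162; python3 -m crank '{"translation":[[0,0,0],[0,0,0],[0,0,0]],"twist":[[0,0,0],[0,0,0],[0,0,0]],"gripper":[3.2,2.9,2.9]}' 20; python3 plan.py .162
```

```text
time: 4.05
tcp_pos: [0.5207, 0.0477, 0.1992]
eef_rot: [0.122, 0.977, -0.021, 0.173]
force: [0.5, 1.0, -0.2]
grip_width: 0.0341
1 target [0.5205 0.0477 0.1999] trans_cm [ 0.   -0.01 -0.07] twist [ 0.07  0.03 -0.07] 0.1
-1 target [0.5205 0.0477 0.1999] trans_cm [ 0.   -0.01 -0.07] twist [ 5.0000e-02 -1.0000e-01  1.7993e+02] 179.9
now [0.52072591 0.04770906 0.19922073] force [ 0.46  0.95 -0.19] [ 0.16  0.32 -0.02] w 0.03408540506324213 t 4.05 q [-0.69 -0.15  0.42  2.11  0.3   0.89  0.89]
time: 4.42
tcp_pos: [0.5209, 0.048, 0.1995]
eef_rot: [0.122, 0.977, -0.02, 0.173]
force: [-1.4, 1.0, 1.2]
grip_width: 0.0316
1 target [0.5205 0.0477 0.1999] trans_cm [ 0.02 -0.04 -0.05] twist [ 0.11  0.06 -0.07] 0.1
-1 target [0.5205 0.0477 0.1999] trans_cm [ 0.02 -0.04 -0.05] twist [ 1.0000e-01 -1.7000e-01  1.7993e+02] 179.9
now [0.52094882 0.04802974 0.19949566] force [-1.42  1.01  1.16] [0.48 0.21 0.1 ] w 0.031637310867223704 t 4.425 q [-0.69 -0.15  0.42  2.11  0.3   0.89  0.89]
```

The jaws hold the knob at a 31.6 mm opening with about 1 N sideways. I'll raise the grip and start the pull.

```bash
python3 -m crank '{"translation":[[0,0,0],[0,0,0],[0,0,-0.2],[0,0,-0.5],[0,0,-1],[0,0,-1.5],[0,0,-2],[0,0,-2]],"twist":[[0,0,0],[0,0,0],[0,0,0],[0,0,0],[0,0,0],[0,0,0],[0,0,0],[0,0,0]],"gripper":[2.5,2.5,2.5,2.5,2.5,2.5,2.5,2.5]}' 45; python3 plan.py .1815
python3 - <<'E'
from h import *
cv2.imwrite("pics/s3.png",ctrl.snapshot("scene")[:,:,::-1])
a=cv2.resize(cv2.imread("pics/s3.png")[180:280,220:320],(600,600),interpolation=cv2.INTER_CUBIC)
cv2.imwrite("pics/s3c.png",a)
E
```

```text
time: 5.42
tcp_pos: [0.5141, 0.0493, 0.2187]
eef_rot: [0.122, 0.977, -0.021, 0.173]
force: [1.2, 1.7, 1.3]
grip_width: 0.031
1 target [0.514  0.0493 0.2182] trans_cm [ 0.02 -0.    0.04] twist [ 0.08  0.05 -0.09] 0.1
-1 target [0.514  0.0493 0.2182] trans_cm [ 0.02 -0.    0.04] twist [ 8.0000e-02 -1.3000e-01  1.7991e+02] 179.9
now [0.5140574  0.04934525 0.21867848] force [1.17 1.67 1.26] [ 0.48 -0.03  0.17] w 0.031037828541239633 t 5.425 q [-0.7  -0.19  0.4   2.09  0.31  0.94  0.88]
```

View pics/s3c.png

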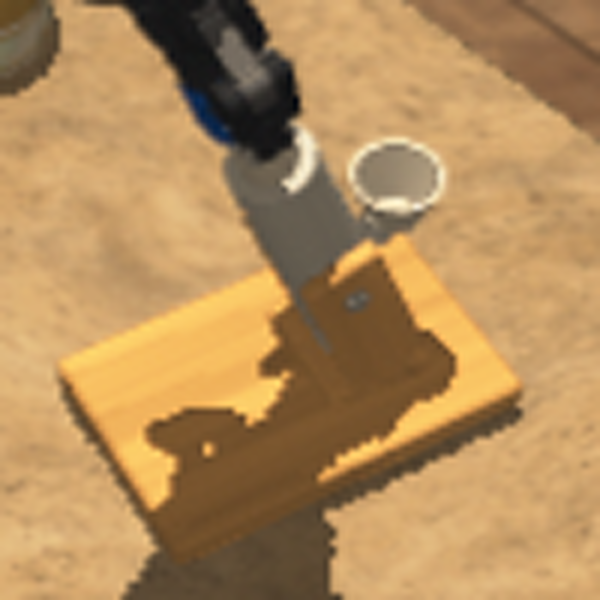

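The knob has come up by about 20 mm and the board corners are still at (60,367) and (522,388), so the stand hasn't moved. Forces are under 2 N, so I'll keep pulling.

```bash
python3 -m crank '{"translation":[[0,0,-0.4],[0,0,-0.9],[0,0,-1.5],[0,0,-2.1],[0,0,-2.7],[0,0,-3.3],[0,0,-3.9],[0,0,-4.4],[0,0,-4.7],[0,0,-4.7]],"twist":[[0,0,0],[0,0,0],[0,0,0],[0,0,0],[0,0,0],[0,0,0],[0,0,0],[0,0,0],[0,0,0],[0,0,0]],"gripper":[2.5,2.5,2.5,2.5,2.5,2.5,2.5,2.5,2.5,2.5]}' 45; python3 plan.py .2355
python3 - <<'E'
from h import *
for n in C: cv2.imwrite(f"pics/{n}4.png",ctrl.snapshot(n)[:,:,::-1])
a=cv2.resize(cv2.imread("pics/scene4.png")[180:280,220:320],(600,600),interpolation=cv2.INTER_CUBIC)
cv2.imwrite("pics/s4c.png",a)
E
```

```text
time: 6.72
tcp_pos: [0.4984, 0.053, 0.2624]
eef_rot: [0.122, 0.977, -0.021, 0.173]
force: [1.1, 0.7, 0.0]
grip_width: 0.0309
1 target [0.4961 0.0539 0.2689] trans_cm [ 0.01  0.02 -0.69] twist [ 0.05  0.03 -0.08] 0.1
-1 target [0.4961 0.0539 0.2689] trans_cm [ 0.01  0.02 -0.69] twist [ 5.0000e-02 -8.0000e-02  1.7992e+02] 179.9
now [0.49838859 0.05303626 0.2624449 ] force [1.07 0.7  0.  ] [0.35 0.18 0.17] w 0.030887461077247227 t 6.725 q [-0.69 -0.26  0.35  2.06  0.32  1.05  0.87]
```

View pics/s4c.png

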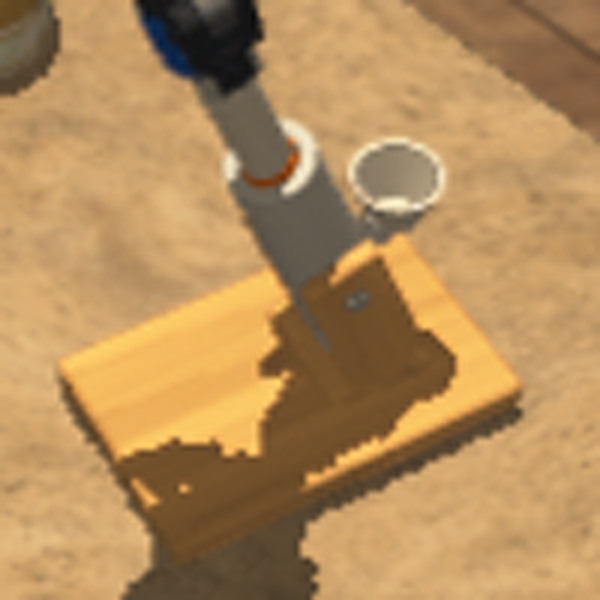

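The orange ring is partly out at (270,168) in the crop, and the stand hasn't moved. A pull of 67 mm puts the ring centre about 1 mm out, so I need another 7 mm.

```bash
python3 -m crank '{"translation":[[0,0,-0.2],[0,0,-0.4],[0,0,-0.6],[0,0,-0.7],[0,0,-0.7],[0,0,-0.7]],"twist":[[0,0,0],[0,0,0],[0,0,0],[0,0,0],[0,0,0],[0,0,0]],"gripper":[2.5,2.5,2.5,2.5,2.5,2.5]}' 45; python3 plan.py .2355
python3 - <<'E'
from h import *
for n in C: cv2.imwrite(f"pics/{n}5.png",ctrl.snapshot(n)[:,:,::-1])
a=cv2.resize(cv2.imread("pics/scene5.png")[180:280,220:320],(600,600),interpolation=cv2.INTER_CUBIC)
cv2.imwrite("pics/s5c.png",a)
E
```

```text
time: 7.58
tcp_pos: [0.4961, 0.0537, 0.2688]
eef_rot: [0.122, 0.977, -0.021, 0.173]
force: [0.6, -0.7, -1.3]
grip_width: 0.0313
1 target [0.4961 0.0539 0.2689] trans_cm [ 0.    0.02 -0.01] twist [ 0.05  0.03 -0.08] 0.1
-1 target [0.4961 0.0539 0.2689] trans_cm [ 0.    0.02 -0.01] twist [ 5.0000e-02 -9.0000e-02  1.7992e+02] 179.9
now [0.49612882 0.05368021 0.26883479] force [ 0.63 -0.68 -1.25] [0.18 0.28 0.06] w 0.03125836495953391 t 7.575 q [-0.68 -0.26  0.34  2.05  0.32  1.06  0.87]
```

View pics/s5c.png

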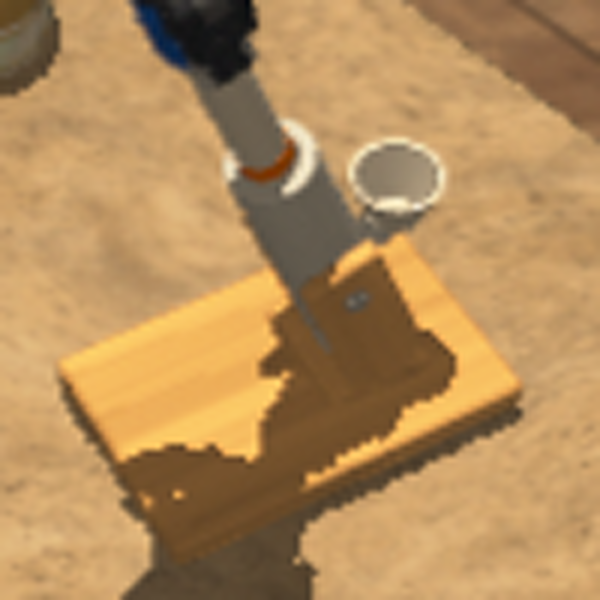

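View pics/scene5.png

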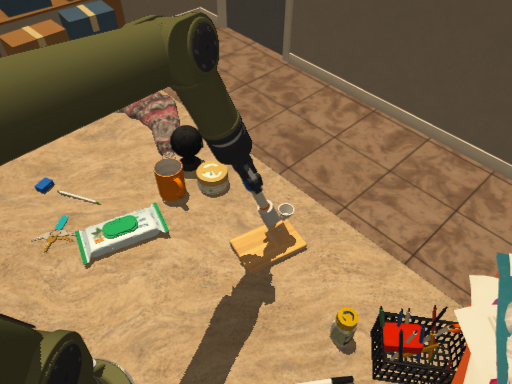

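```bash
python3 - <<'E'
from h import *
st=(.5471,.041,-.247);out=[]
t=np.linspace(0,2*np.pi,80)
ci=lambda s,r:onaxis(s)+r*(np.cos(t)[:,None]*np.array([np.cos(th),0,np.sin(th)])+np.sin(t)[:,None]*np.array([0,1,0]))
og=[242,180];k=15
for f,draw in(("scene4",0),("scene5",0),("scene4",1.1),("scene5",8)):
    im=cv2.resize(cv2.imread(f"pics/{f}.png")[180:217,242:278],(36*k,37*k),interpolation=cv2.INTER_CUBIC)
    if draw:
        for s,r,c in((.13,.01175,(255,0,255)),(.13+draw/1e3-.004,.011,(0,255,0)),(.13+draw/1e3+.004,.011,(0,255,0)),(.212+draw/1e3,.016,(255,255,0))):
            q=((proj("scene",stand(*st,ci(s,r)))-og+.5)*k-.5).round().astype(int);cv2.polylines(im,[q],True,c,1)
    out.append(im)
cv2.imwrite("pics/cmp.png",cv2.resize(np.vstack([np.hstack(out[:2]),np.hstack(out[2:])]),(580,596)))
E
```

```text
(no output)
```

View pics/cmp.png

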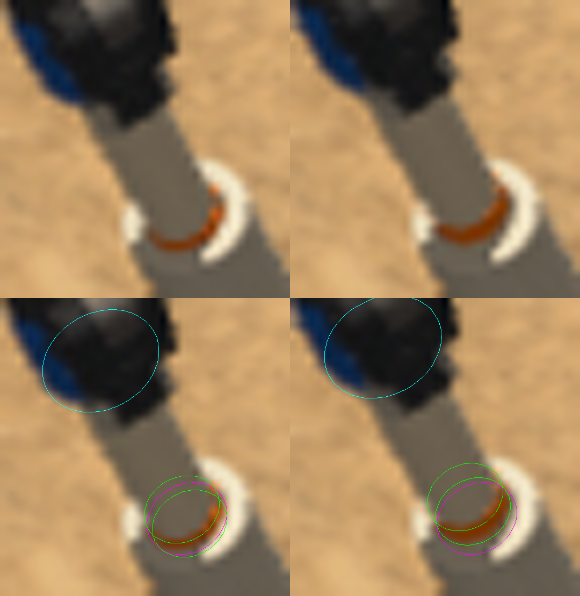

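The overlay for 8 mm out (green) matches the ring's visible edges, and the whole band shows above the mouth. I'll hold for half a second to rule out slipping, and check that the bystanders haven't moved.

```bash
python3 -m crank '{"translation":[[0,0,0],[0,0,0],[0,0,0],[0,0,0]],"twist":[[0,0,0],[0,0,0],[0,0,0],[0,0,0]],"gripper":[2.5,2.5,2.5,2.5]}' 45
python3 - <<'E'
from h import *
im={f:cv2.imread(f"pics/{f}.png") for f in("scene0","scene4","scene5")}
im["now"]=ctrl.snapshot("scene")[:,:,::-1]; cv2.imwrite("pics/scene6.png",im["now"])
for f in im:
    h=cv2.cvtColor(np.ascontiguousarray(im[f]),cv2.COLOR_BGR2HSV)[195:217,250:275]
    m=cv2.inRange(h,(3,190,60),(14,255,255));ys,xs=np.nonzero(m);print(f,len(xs),xs.mean() if len(xs) else 0,ys.mean() if len(xs) else 0)
for n,(r,c) in {"mug":((155,205),(150,188)),"pot":((158,196),(195,225)),"jar":((300,350),(325,365)),"board":((240,262),(228,255))}.items():
    a=im["scene0"][r[0]:r[1],c[0]:c[1]];b=im["now"][r[0]-6:r[1]+6,c[0]-6:c[1]+6]
    x=cv2.matchTemplate(np.ascontiguousarray(b),a,cv2.TM_CCOEFF_NORMED);print(n,cv2.minMaxLoc(x)[1::2])
S=ctrl.sense();print(S["force"],S["grip_width"],abs(S["qvel"]).max(),S["time"])
E
```

```text
time: 8.18
tcp_pos: [0.4961, 0.0537, 0.2687]
eef_rot: [0.122, 0.977, -0.021, 0.173]
force: [0.1, 0.3, -0.7]
grip_width: 0.0308
scene0 0 0 0
scene4 11 16.09090909090909 13.454545454545455
scene5 15 15.4 12.2
now 15 15.4 12.266666666666667
mug (0.999489963054657, (6, 6))
pot (0.9097599387168884, (6, 6))
jar (0.9995797872543335, (6, 6))
board (0.6040231585502625, (2, 0))
[-0.30538434 -0.01024935 -0.94079178] 0.030773529547527243 0.0005802797974980931 8.225
```

```bash
python3 -c "
from rig import ctrl
print(ctrl.sign_off())"
```

```text
the job is handed in; nothing more can be done
None
```

The plunger is drawn out about 74 mm along the bore. By the arm's measured travel, the ring centre is about 8 mm above the mouth, and the gripper still holds the knob at 45 N. I handed the job in at about 8.2 s; it reported no verdict.

- **Ring:** in the camera picture the whole orange band shows above the mouth. The outline I drew for 8 mm out roughly matches its edges.
- **Hold:** the ring stayed at the same pixels over a further half second, the opening held at about 31 mm, and the arm was at rest.
- **Forces:** outside force on the tool was under about 3 N at every reading I took.
- **Bystanders:** the mug and jar match their first picture with no shift. The pot also shows no shift, but with a weaker match (0.91), probably because the arm partly covers it.
- **Stand:** the automatic match on the board failed (0.60), I think because of the arm's shadow. I compared its corners by eye instead, and they had not moved.

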